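# Close up the spice rack's sliding stop

## Robot

A 6-joint arm with a two-finger parallel gripper is mounted at the origin on a cart in front of the work surface, level with it; the furniture and walls round the work are solid. World frame = base frame: x ahead of the robot, y to its left, z up, the work surface at z = 0. Lengths are in m, angles in rad, forces in N, time in s.
With the tool pointing down it reaches from about 0.425 to 0.95 m from the base axis. Payload 3.5 kg.
Tool frame: the origin (TCP) lies midway between the tips of the shut fingers; the grasp point (between the pads) lies 19 mm behind it; x points along the fingers, y is the direction in which the jaws open and shut, and the axes are right-handed (so a half turn about x gives the same grasp; the last joint's range is limited). The gripper opens to 85 mm and grips with 20 to 120 N. Pads are 22 mm wide; open, the fingers measure 114 mm over their backs; the gripper's body (76 mm by 85 mm) begins 54 mm behind the grasp point. The pads swing forward as they close: fully open they stand 13 mm farther back than shut.
Start: joints at [0.998, 0.286, 1.577, -0, 1.279, -0.15], TCP at [0.277, 0.616, 0.199] pointing down, gripper open.
Joint ranges: [-2.77, 2.77], [-0.9, 2.22], [0.21, 2.48], [-1.53, 4.67], [0.24, 2.81], [-2.84, 2.84]. Speed limits (rad/s): [2.79, 2.79, 3.14, 3.14, 3.14, 3.14].

## Interface

Orientations are given as a unit quaternion [x, y, z, w].
In Python, from plant import ctrl, vision gives the robot as it stands. The module is installed in compiled form; this text tells all that it offers.
- The arm moves only by the tool play_rows, never from a script. Its arguments are lists of equal length, an entry for each row: "claw": the closure in counts, from 0 (fully open) to 255 (shut); "travel": the shift along the tool's x, y, z in m, a list of three; "dr": the turn, a rotation vector about the tool's x, y, z in rad, a list of three. In form: {"claw": [claw, ...], "travel": [[tx, ty, tz], ...], "dr": [[wx, wy, wz], ...]}. A call has 1 to 20 rows; each row is the pose to reach, as a shift and turn from the pose measured when the call began, along the tool's axes at that moment; what a row does not reach only later rows make up. A row lasts 1/10 s, in which the tool goes at most 50 mm and 8.59 degrees, less where a joint would pass 70% of its speed; a pose out of reach is approached as far as the arm can. A call with a gripper value outside its range is refused whole. The fingers move at their own pace and stop on an object; "force" is the grip in N (left out, the last holds). Time passes only in rows, so rows that repeat a pose let the fingers close. It gives the time, the measured TCP pose, the force and the opening at its end, in the units of the state.
- ctrl.get_state(): the state, without advancing time (a new reading comes with each control period).
- vision.read_camera(name): name is "side" or "top" or "wrist"; returns a dict with "img" (400x640x3 uint8, red, green, blue), "range_z" (400x640 float32, m along the optical axis (not along the pixel's ray), 0 where there is no reading), "K" (3x3 intrinsics, pixels), "distortion" ([k1, k2, p1, p2, k3] as OpenCV has them; the pictures are not rectified), "world_to_cam" (4x4, takes a point from world to camera coordinates). Camera axes: x right, y up, looking along -z (the intrinsics and any distortion apply to the point x, -y, -z); pixel columns grow to the right and rows downward; lengths in m; the calibration is good to about 2 mm. A picture is of the moment at which its call begins.
- ctrl.sign_off(): hands the job in, once; it reports no verdict.
The state is a dict: "time": time; "qpos": joint angles; "dq": joint speeds; "joint_efforts": joint torques, N m; "eef_pos": TCP position; "tcp_rot": TCP orientation; "contact_force": force on the tool from outside, world axes, zero at the start; "wrist_torque": the same for the moment, N m; "opening": opening from 0.0 (shut) to 1.0 (fully open).
Only numpy, scipy, OpenCV 4.12 (cv2) and the standard library are available. Lean on these libraries where they do the work, as an engineer would, in place of code of your own. Each camera call takes 0.05 s, during which the arm holds its last target.

## Task

Three spice jars stand loosely spaced in the wooden rack. With your fingertips on the outer side of the rack's upright sliding stop (the side away from the jars), push it along its rail towards the jars, past the first notch, until it clicks into the middle of the rail's three notches and so holds the row together; then let go and move clear. Push gently so that the jars are not squeezed; do not touch or tip the jars, do not lift anything or take hold of the stop, and leave the other things where they stand.

Things in the scene. Friction and masses are not known exactly. Their poses are not given: they have to be found in the camera images.
- spice_rack: wooden spice rack, fixed, 326 mm long (y axis), 96 mm deep (x axis, towards its rail side), z up; origin on the worktop. Jars stand on its floor (10 mm up) in a channel 56 mm wide centred on x = 0, between lips 26 mm high. A fixed end plate 105 mm high closes the -y end (inner face at y = -0.158); the +y end is open
- stop_push (a point): where to push: mid-width of the stop's flat outer face (looks along rack +y), 85 mm above the worktop; axes as the rack's. The stop is an upright wooden plate 52 mm wide, 8 mm thick, top 111 mm above the worktop, on a steel carriage on the rail (its pin tops out at 71 mm). A foot up to 22 mm high reaches 20 mm out from the face. It moves only along the rack's y
- stop (a joint): travel of the stop in m: 0 at the open end, growing towards the jars (rack -y), to 0.172; starts at 0 to 0.04. First, middle, last notch: 0.069, 0.115, 0.161. At 0.115 the jars have about 8 mm of play. Friction 1 N, plus about 0.6 N a jar. Within 6 mm of a notch's middle its spring pin pulls it there by itself (the push drops away); out of a notch takes about 6 N more than sliding
- pin (a joint): spring pin standing on top of the stop's carriage, in m: 0 while it rides on the plain rail, 0.0034 when it has dropped into a notch
- stop_face (a point): middle of the stop's inner face, the one that meets the jars, 85 mm above the worktop; this side (the inner 3 mm of the plate) must not be touched by the robot; axes as the rack's
- middle_notch (a point): middle notch of the steel rail, centre, at the height of the rail's top (30 mm above the worktop). The rail runs along the rack's y at x = 0.048; its three V notches, 14 mm wide and 4 mm deep, lie at y = 0.043, -0.003 and -0.049 in the rack's frame. The pin stands above this one when the stop is home
- jar_end: spice jar, the one at the end-plate end: round glass jar with a screw cap, 46 mm across, 106 mm tall, 0.11 kg, loose; origin at the centre of its underside, z up
- jar_mid: spice jar, the one in the middle: round glass jar with a screw cap, 46 mm across, 106 mm tall, 0.11 kg, loose; origin at the centre of its underside, z up
- jar_near: spice jar, the one next to the stop: round glass jar with a screw cap, 46 mm across, 106 mm tall, 0.11 kg, loose; origin at the centre of its underside, z up
- salt: bystander: salt shaker, 44 mm across, 90 mm tall, loose; origin under its centre
- garlic: bystander: garlic bulb, 53 mm, loose; origin under its centre
- tumbler: bystander: clear tumbler, 71 mm across, 88 mm tall, loose; origin under its centre
- mug: bystander: mug with a handle, 92 x 127 x 93 mm, loose; origin under its centre
Not all that is in view belongs to the job. Leave any blue or pink look-alike of the jar_mid alone.

How it is judged:
On the way:
1. the stop has dropped into the middle notch (value of joint stop between 0.112 and 0.118 m and value of joint pin above 0.0025 m), for 0.3 s.
At the end, for the whole second after the job is handed in: the stop rests in the rail's middle notch (within 3 mm, its pin dropped), and all three jars stand upright and at rest in the rack between the stop and the end plate (all of step 1 and velocity of joint stop between -0.005 and 0.005 m/s and angle between each of jar_end, jar_mid, jar_near's own z axis and vertical below 0.1 rad and x of jar_end in the frame of spice_rack between -0.015 and 0.015 m and z of jar_end in the frame of spice_rack between 0.006 and 0.014 m and y of each of jar_end, jar_mid, jar_near in the frame of spice_rack below -0.03 m and linear speed of each of jar_end, jar_mid, jar_near below 0.01 m/s and x of jar_mid in the frame of spice_rack between -0.015 and 0.015 m and z of jar_mid in the frame of spice_rack between 0.006 and 0.014 m and x of jar_near in the frame of spice_rack between -0.015 and 0.015 m and z of jar_near in the frame of spice_rack between 0.006 and 0.014 m); the robot touches nothing.
It fails at once if a jar is squeezed by the stop with more than 15 N (contact force between stop_c0 and jar_end above 15 N or contact force between stop_c0 and jar_mid above 15 N or contact force between stop_c0 and jar_near above 15 N).
It fails at once if the robot touches a jar (contact force between any of the fingers, the arm and jar_end above 0.5 N or contact force between any of the fingers, the arm and jar_mid above 0.5 N or contact force between any of the fingers, the arm and jar_near above 0.5 N).
It fails at once if the stop is gripped or pulled: its jar side is touched by the robot (contact force between any of the fingers, the arm and stop_c0 above 1 N).
It fails at once if a jar is lifted or tipped (z of any of jar_end, jar_mid, jar_near in the frame of spice_rack above 0.03 m or angle between any of jar_end, jar_mid, jar_near's own z axis and vertical above 0.35 rad).
It fails at once if a bystander is moved by more than 20 mm (distance of any of salt, garlic, tumbler, mug from where it was at the start of the episode above 0.02 m).
It also fails if it takes over 38 s, if anything falls off the work surface, if the arm or the gripper's body presses on something with over 40 N, if the wrist force passes 120 N, or if a joint passes its speed limit or range.

## Working session

There is one attempt and no reset: what is moved stays moved. The work goes in short steps, Python scripts to look and compute and a tool call to move; the robot and the scene stay as the last step left them, time stands still between calls to the robot, and variables do not carry over. Pictures are saved under pics/ and viewed, and the job is handed in when it is done.

Besides the shell and the picture viewer there is one more tool, called as name(argument=value, ...) on one line, values as JSON. play_rows: Moves the arm, as the interface text tells. Its arguments: {"type":"object","properties":{"claw":{"type":"array","items":{"type":"number"}},"travel":{"type":"array","items":{"type":"array","items":{"type":"number"}}},"dr":{"type":"array","items":{"type":"array","items":{"type":"number"}}},"force":{"type":"number"}},"required":["claw","travel","dr"]}

```bash
mkdir -p pics; cat > h.py <<'E'
import numpy as np,cv2
from plant import ctrl,vision
def grab(n,tag):
    d=vision.read_camera(n); cv2.imwrite(f'pics/{tag}.png',d['img'][:,:,::-1]); np.savez(f'{tag}.npz',**d); return d
def ray(d,u,v):
    p=cv2.undistortPoints(np.array([[[u,v]]],float),d['K'],np.array(d['distortion']))[0,0]
    return np.array([p[0],-p[1],-1.])
def pt(d,u,v,r=None):
    if r is None: r=d['range_z'][int(round(v)),int(round(u))]
    c=ray(d,u,v)*r; T=np.linalg.inv(d['world_to_cam']); return T[:3,:3]@c+T[:3,3]
def atz(d,u,v,z):
    T=np.linalg.inv(d['world_to_cam']); a=T[:3,:3]@ray(d,u,v); o=T[:3,3]; return o+a*(z-o[2])/a[2]
def proj(d,p):
    c=d['world_to_cam']@np.append(p,1.); q,_=cv2.projectPoints(np.array([[c[0],-c[1],-c[2]]]),np.zeros(3),np.zeros(3),d['K'],np.array(d['distortion'])); return q[0,0]
E
python3 - <<'E'
from h import *
for n in('side','top','wrist'): grab(n,n+'0')
s=ctrl.get_state();print(s)
E
```

```text
{'time': 0.15, 'qpos': array([ 9.98005121e-01,  2.87010129e-01,  1.57783097e+00,  1.28858820e-05,
        1.27861043e+00, -1.49991115e-01]), 'dq': array([ 4.06176166e-04, -3.60959956e-03, -5.10525109e-03,  8.01825171e-04,
       -8.01015203e-05,  2.81876407e-04]), 'joint_efforts': array([ 1.44291440e-03, -4.06601715e+01, -2.93139696e+01, -8.93496076e-05,
        3.92544738e-03, -2.08691198e-06]), 'eef_pos': array([0.27661627, 0.61509559, 0.19813829]), 'tcp_rot': array([ 0.1477595 ,  0.69160112, -0.14898594,  0.69112821]), 'contact_force': array([-0.94460823, -0.33744661, -0.75010817]), 'wrist_torque': array([-0.0182171 ,  0.02466332,  0.00540368]), 'opening': 1.0021558584563741}
```

View pics/side0.png

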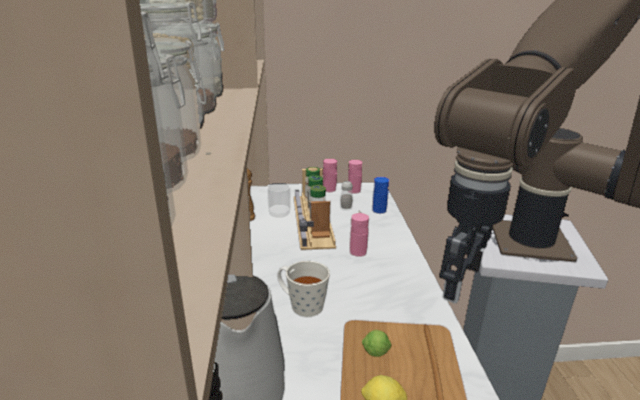

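View pics/top0.png

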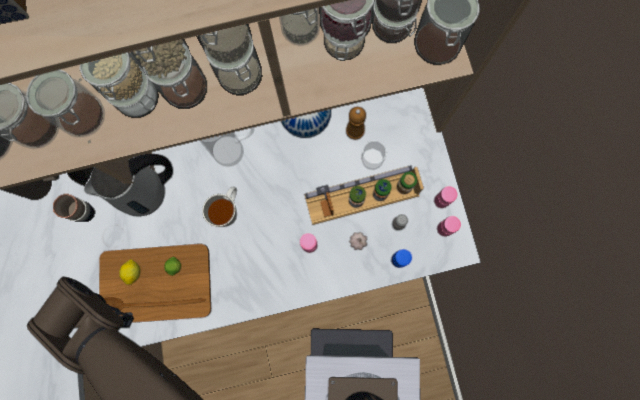

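View pics/wrist0.png

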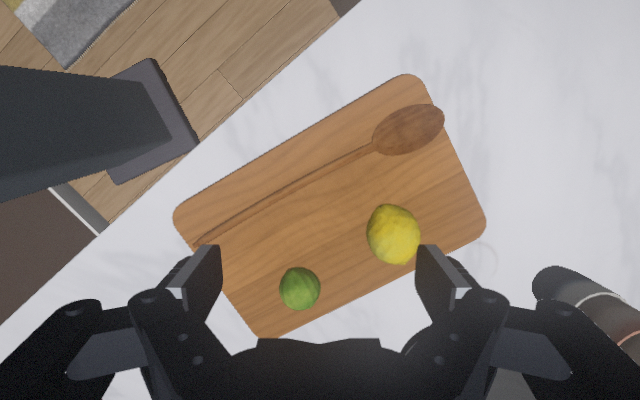

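```bash
python3 - <<'E'
from h import *
d=dict(np.load('top0.npz'))
c=d['img'][150:250,290:470,::-1]; cv2.imwrite('pics/top0c.png',cv2.resize(c,None,fx=4.4,fy=4.4,interpolation=cv2.INTER_CUBIC))
s=dict(np.load('side0.npz'))
c=s['img'][150:270,260:400,::-1]; cv2.imwrite('pics/side0c.png',cv2.resize(c,None,fx=5,fy=5,interpolation=cv2.INTER_CUBIC))
for n,u,v in[('base',365,390),('salt',400,221),('garlic',358,241),('mug',221,210),('tumb',373,153),('pinkL',308,242),('blue',402,258),('jar1',357,195),('jar2',383,187),('jar3',407,179),('stop',325,204)]: print(n,pt(d,u,v).round(3))
E
```

```text
base [ 0.061 -0.008  0.011]
salt [ 0.522 -0.094  0.09 ]
garlic [0.47  0.018 0.044]
mug [0.549 0.408 0.051]
tumb [ 0.734 -0.025  0.019]
pinkL [0.458 0.156 0.108]
blue [ 0.42  -0.097  0.106]
jar1 [0.587 0.026 0.117]
jar2 [ 0.611 -0.044  0.118]
jar3 [ 0.635 -0.11   0.117]
stop [0.578 0.114 0.019]
```

View pics/top0c.png

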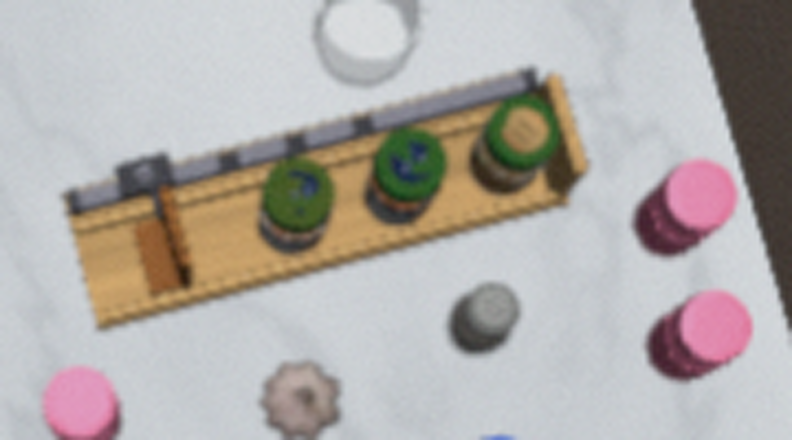

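View pics/side0c.png

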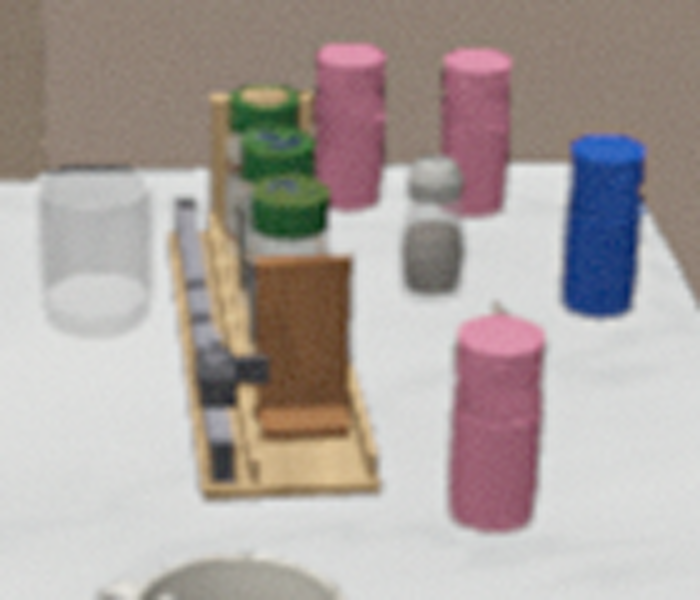

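```bash
python3 - <<'E'
from h import *
from scipy.optimize import least_squares
d=dict(np.load('top0.npz'))
f=lambda u,v:(290+u/4.4,150+v/4.4)
for n,u,v,z in[('near open',100,326,.026),('rail open',66,192,.03),('plate near top',588,170,.105),('plate far top',556,76,.105),('stop near top',187,285,.111),('stoptop far',165,187,.111),('notch mid',294,141,.03),('notch1',228,160,.03),('notch3',363,122,.03),('near end',565,207,.026)]:
    print(n,atz(d,*f(u,v),z).round(3))
H,W=d['range_z'].shape
for v in(100,60,130): print('shelf',pt(d,290,v).round(3))
from scipy.spatial.transform import Rotation as R
s=ctrl.get_state(); M=R.from_quat(s['tcp_rot']).as_matrix(); print(M.round(3))
w=dict(np.load('wrist0.npz')); T=np.linalg.inv(w['world_to_cam']); print((M.T@(T[:3,3]-s['eef_pos'])).round(3)); print((M.T@T[:3,:3]).round(3)); print(w['K'],d['distortion'],w['distortion'])
E
```

```text
near open [0.518 0.147 0.026]
rail open [0.605 0.172 0.03 ]
plate near top [ 0.611 -0.157  0.105]
plate far top [ 0.671 -0.138  0.105]
stop near top [0.533 0.091 0.111]
stoptop far [0.594 0.106 0.111]
notch mid [0.642 0.023 0.03 ]
notch1 [0.629 0.066 0.03 ]
notch3 [ 0.656 -0.023  0.03 ]
near end [ 0.603 -0.156  0.026]
shelf [0.738 0.189 0.415]
shelf [0.832 0.193 0.416]
shelf [0.775 0.216 0.095]
[[-0.001  0.41   0.912]
 [-0.002  0.912 -0.41 ]
 [-1.    -0.002 -0.   ]]
[-0.173  0.    -0.066]
[[ 0.     0.267 -0.964]
 [ 1.    -0.001  0.   ]
 [-0.001 -0.964 -0.267]]
[[325.17488137   0.         318.21883576]
 [  0.         325.17488137 193.94390452]
 [  0.           0.           1.        ]] [-0.06253674  0.          0.          0.          0.        ] [-0.02492703  0.          0.          0.          0.        ]
```

play_rows(claw=[255,255,255,255,255,255,255,255,255,255,255,255,255,255,255,255,255,255], travel=[[0,-0.01,0.014],[0,-0.03,0.044],[0,-0.05,0.074],[0,-0.07,0.103],[0,-0.095,0.14],[0,-0.12,0.177],[0,-0.145,0.214],[0,-0.17,0.25],[0,-0.195,0.287],[0,-0.22,0.324],[0,-0.245,0.361],[0,-0.265,0.39],[0,-0.28,0.413],[0,-0.287,0.423],[0,-0.29,0.428],[0,-0.29,0.428],[0,-0.29,0.428],[0,-0.29,0.428]], dr=[[0.03,0,0],[0.08,0,0],[0.14,0,0],[0.2,0,0],[0.27,0,0],[0.35,0,0],[0.43,0,0],[0.51,0,0],[0.59,0,0],[0.67,0,0],[0.75,0,0],[0.82,0,0],[0.86,0,0],[0.87,0,0],[0.87,0,0],[0.87,0,0],[0.87,0,0],[0.87,0,0]])

```text
time: 1.95
eef_pos: [0.5473, 0.1761, 0.1985]
tcp_rot: [0.425, 0.565, -0.426, 0.565]
contact_force: [0.7, -0.2, -0.6]
opening: -0.002
```

```bash
python3 - <<'E'
from h import *
w=grab('wrist','w1'); s=ctrl.get_state(); print(s['time'],s['eef_pos'],s['qpos'].round(3),s['opening'],s['contact_force'])
from scipy.spatial.transform import Rotation as R
print(R.from_quat(s['tcp_rot']).as_matrix().round(3))
E
```

```text
2.0 [0.54738485 0.17604716 0.19854621] [ 1.350e-01  6.900e-02  1.827e+00 -1.000e-03  1.247e+00 -1.440e-01] -0.001546744313642193 [0.53966509 0.16177353 0.49850918]
[[-0.001  0.961  0.276]
 [-0.001  0.276 -0.961]
 [-1.    -0.001  0.001]]
```

View pics/w1.png

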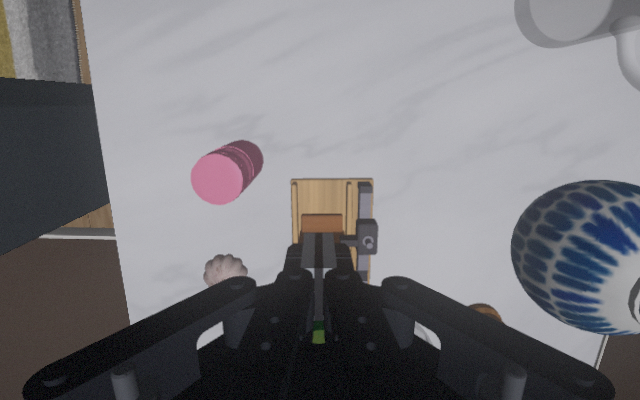

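```bash
python3 - <<'E'
from h import *
w=dict(np.load('w1.npz'))
c=w['img'][165:305,270:400,::-1]; cv2.imwrite('pics/w1c.png',cv2.resize(c,None,fx=4.2,fy=4.2,interpolation=cv2.INTER_CUBIC))
E
```

```text
(no output)
```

View pics/w1c.png

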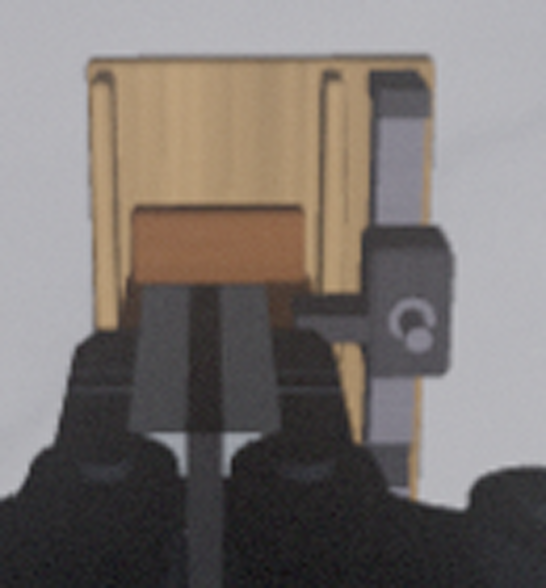

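```bash
python3 - <<'E'
from h import *
w=dict(np.load('w1.npz'))
f=lambda u,v:(270+u/4.2,165+v/4.2)
for n,u,v,z in[('footL',134,209,.022),('footR',303,209,.022),('foot/plateL',132,280,.022),('foot/plateR',303,280,.022),('openL',90,60,.01),('openR',432,60,.01),('pin',413,320,.071),('lipL',95,75,.026),('railend',372,72,.03)]:
    print(n,atz(w,*f(u,v),z).round(4), pt(w,*f(u,v)).round(4))
for n,u,v in[('foot mid',218,240),('floor',220,130),('carr top',380,340),('rail',400,160)]: print(n,pt(w,*f(u,v)).round(4))
E
```

```text
footL [0.546  0.1186 0.022 ] [0.546  0.1179 0.02  ]
footR [0.59   0.1313 0.022 ] [0.5904 0.1304 0.0191]
foot/plateL [0.5509 0.0985 0.022 ] [0.5508 0.0991 0.0234]
foot/plateR [0.5961 0.1116 0.022 ] [0.5958 0.1122 0.0236]
openL [0.5237 0.1524 0.01  ] [0.5237 0.152  0.0083]
openR [0.613  0.1782 0.01  ] [0.6132 0.1781 0.0095]
pin [0.6152 0.1272 0.071 ] [0.6169 0.1248 0.0647]
lipL [0.5263 0.1528 0.026 ] [0.5262 0.1511 0.0194]
railend [0.5946 0.1743 0.03  ] [0.5971 0.1718 0.0168]
foot mid [0.5705 0.1158 0.0205]
floor [0.5634 0.1426 0.0079]
carr top [0.6134 0.1136 0.055 ]
rail [0.6091 0.1537 0.0296]
```

```bash
python3 - <<'E'
from h import *
w=dict(np.load('w1.npz'))
f=lambda u,v:(270+u/4.2,165+v/4.2)
ey=np.array([-.2773,.9608,0]);ex=np.array([.9608,.2773,0])
for n,u,v,z in[('pin',418,337,.071),('n1 a',392,443,.03),('n1 b',392,488,.03),('n1 mid bottom',392,466,.026),('rail end',400,118,.03),('open',260,60,.01),('foot',218,209,.022),('facebase',218,280,.022),('plateRtop?',300,285,.06)]:
    p=atz(w,*f(u,v),z); print(n,p.round(4),'ey',(p@ey).round(4),'ex',(p@ex).round(4), pt(w,*f(u,v)).round(4))
d=dict(np.load('top0.npz'));g=lambda u,v:(290+u/4.4,150+v/4.4)
for n,u,v,z in[('n1',228,160,.03),('n2',294,141,.03),('n3',363,122,.03),('pin',143,170,.071),('open near',98,326,.01),('open far',66,195,.01),('rail end',70,200,.03),('rail end2',535,76,.03),('plate top far',556,76,.105)]:
    p=atz(d,*g(u,v),z); print(n,p.round(4),'ey',(p@ey).round(4),'ex',(p@ex).round(4))
E
```

```text
pin [0.6177 0.1233 0.071 ] ey -0.0528 ex 0.6277 [0.6179 0.123  0.0703]
n1 a [0.6329 0.0748 0.03  ] ey -0.1036 ex 0.6288 [0.6332 0.0743 0.0289]
n1 b [0.6373 0.0614 0.03  ] ey -0.1177 ex 0.6293 [0.6372 0.0615 0.0303]
n1 mid bottom [0.6363 0.0659 0.026 ] ey -0.1131 ex 0.6297 [0.6366 0.0655 0.0252]
rail end [0.6054 0.1647 0.03  ] ey -0.0097 ex 0.6274 [0.6058 0.1642 0.0281]
open [0.5681 0.1652 0.01  ] ey 0.0012 ex 0.5916 [0.5682 0.165  0.0092]
foot [0.5678 0.1249 0.022 ] ey -0.0374 ex 0.5802 [0.5681 0.1242 0.0199]
facebase [0.5736 0.1051 0.022 ] ey -0.0581 ex 0.5803 [0.5476 0.1872 0.2333]
plateRtop? [0.5886 0.1242 0.06  ] ey -0.0439 ex 0.6 [0.595  0.1114 0.026 ]
n1 [0.6288 0.0659 0.03  ] ey -0.111 ex 0.6224
n2 [0.6425 0.0226 0.03  ] ey -0.1564 ex 0.6236
n3 [ 0.6562 -0.0227  0.03  ] ey -0.2038 ex 0.6242
pin [0.6125 0.1208 0.071 ] ey -0.0538 ex 0.622
open near [0.5196 0.1493 0.01  ] ey -0.0006 ex 0.5407
open far [0.6071 0.173  0.01  ] ey -0.0021 ex 0.6313
rail end [0.5999 0.1691 0.03  ] ey -0.0039 ex 0.6233
rail end2 [ 0.6898 -0.1366  0.03  ] ey -0.3226 ex 0.6249
plate top far [ 0.6709 -0.1379  0.105 ] ey -0.3186 ex 0.6064
```

play_rows(claw=[255,255,255,255,255,255,255,255,255,255,255,255], travel=[[0.01,0.002,0],[0.03,0.005,0],[0.05,0.005,0.005],[0.07,0.005,0.01],[0.09,0.005,0.015],[0.105,0.005,0.02],[0.115,0.005,0.03],[0.115,0.005,0.038],[0.115,0.005,0.045],[0.115,0.005,0.05],[0.115,0.005,0.05],[0.115,0.005,0.05]], dr=[[0,0,0],[0,0,0],[0,0,0],[0,0,0],[0,0,0],[0,0,0],[0,0,0],[0,0,0],[0,0,0],[0,0,0],[0,0,0],[0,0,0]])

```text
time: 3.2
eef_pos: [0.5664, 0.1291, 0.0845]
tcp_rot: [0.425, 0.564, -0.426, 0.565]
contact_force: [-1.1, -0.9, -1.0]
opening: 0.002
```

```bash
cat > st.py <<'E'
from h import *
import sys
tag=sys.argv[1]
s=ctrl.get_state();ey=np.array([-.2773,.9608,0]);ex=np.array([.9608,.2773,0])
p=s['eef_pos'];F=s['contact_force'];print(s['time'],p.round(4),'ey',(p@ey).round(4),'ex',(p@ex).round(4),'F ey,ex,z',(F@ey).round(2),(F@ex).round(2),F[2].round(2))
for n in sys.argv[2:]:
    w=grab(n,tag+n); a=(150,280) if n=='top' else (120,220) if n=='wrist' else (140,240)
    c=w['img'][a[0]:a[0]+(110 if n!='wrist' else 280),a[1]:a[1]+(200 if n!='wrist' else 260),::-1]
    k=4 if n!='wrist' else 2.1
    cv2.imwrite(f'pics/{tag}{n}c.png',cv2.resize(c,None,fx=k,fy=k,interpolation=cv2.INTER_CUBIC))
E
python3 st.py a wrist top side
```

```text
3.2 [0.5664 0.1291 0.0845] ey -0.033 ex 0.58 F ey,ex,z -0.58 -1.34 -1.01
```

View pics/awristc.png

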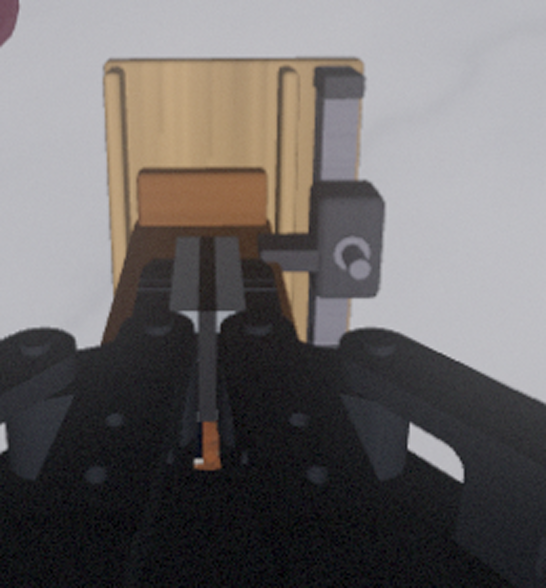

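View pics/atopc.png

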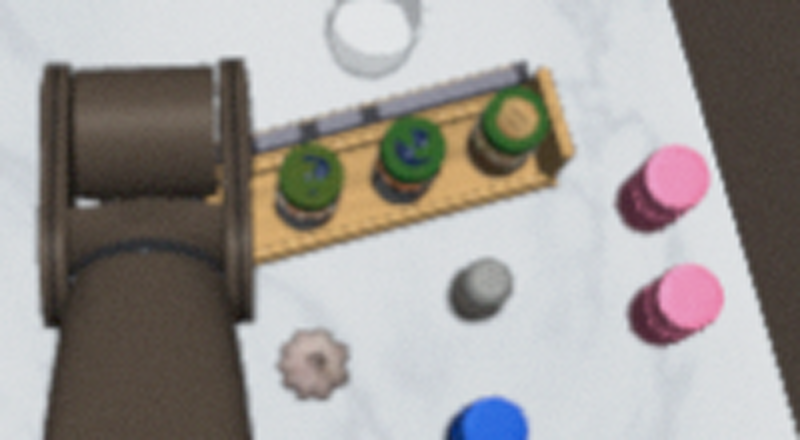

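View pics/asidec.png

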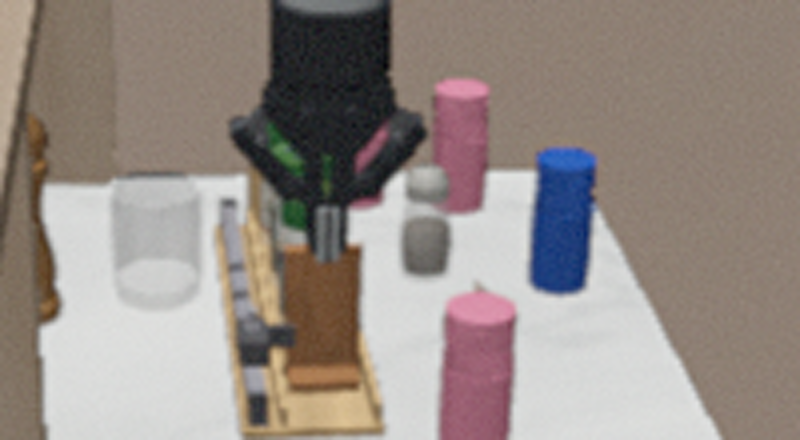

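```bash
python3 - <<'E'
from h import *
s=dict(np.load('aside.npz'));w=dict(np.load('awrist.npz'));ey=np.array([-.2773,.9608,0]);ex=np.array([.9608,.2773,0])
f=lambda p:((proj(s,p)-[240,140])*4).round(0)
t=np.array([.5664,.1291,.0845]);print('tcp',f(t),((proj(w,t)-[220,120])*2.1).round(0))
for z in(.022,.085,.111):
  for dx in(-.026,.026):
    p=.5803*ex+dx*ex-.058*ey+[0,0,z]; print(z,dx,f(p))
def px(u,v): return pt(s,240+u/4,140+v/4)
for u,v in[(323,250),(335,250),(325,225),(340,280),(300,300),(325,300),(325,360)]:
  p=px(u,v);print((u,v),p.round(4),(p@ey).round(4))
E
```

```text
tcp [322. 297.] [200. 223.]
0.022 -0.026 [355. 361.]
0.022 0.026 [278. 364.]
0.085 -0.026 [357. 278.]
0.085 0.026 [279. 281.]
0.111 -0.026 [358. 243.]
0.111 0.026 [279. 245.]
(323, 250) [0.5645 0.1409 0.124 ] -0.0212
(335, 250) [0.5572 0.1378 0.1233] -0.0221
(325, 225) [0.5635 0.1404 0.1414] -0.0214
(340, 280) [0.5597 0.0997 0.0834] -0.0594
(300, 300) [0.5855 0.1058 0.0689] -0.0607
(325, 300) [0.5687 0.105  0.0702] -0.0568
(325, 360) [0.5685 0.1015 0.0228] -0.0602
```

```bash
python3 - <<'E'
from h import *
s=dict(np.load('aside.npz'));ey=np.array([-.2773,.9608,0]);ex=np.array([.9608,.2773,0])
for v in range(192,225): 
  print(v,[ (round(float(p@ey),3),round(float(p[2]),3)) for p in (pt(s,u,v) for u in (318,320,321,322,324,326))])
c=s['img'][175:250,280:360,::-1]; cv2.imwrite('pics/as2.png',cv2.resize(c,None,fx=8,fy=8,interpolation=cv2.INTER_NEAREST))
E
```

```text
192 [(-0.022, 0.153), (-0.024, 0.152), (-0.019, 0.154), (-0.025, 0.152), (-0.022, 0.153), (-0.026, 0.151)]
193 [(-0.021, 0.151), (-0.022, 0.15), (-0.023, 0.15), (-0.02, 0.151), (-0.022, 0.15), (-0.027, 0.148)]
194 [(-0.027, 0.145), (-0.022, 0.148), (-0.024, 0.147), (-0.022, 0.147), (-0.024, 0.146), (-0.024, 0.146)]
195 [(-0.026, 0.143), (-0.022, 0.145), (-0.021, 0.145), (-0.018, 0.146), (-0.021, 0.145), (-0.027, 0.142)]
196 [(-0.027, 0.14), (-0.026, 0.14), (-0.022, 0.142), (-0.023, 0.141), (-0.02, 0.143), (-0.025, 0.14)]
197 [(-0.025, 0.138), (-0.024, 0.138), (-0.017, 0.141), (-0.024, 0.138), (-0.021, 0.139), (-0.029, 0.136)]
198 [(-0.026, 0.135), (-0.022, 0.136), (-0.023, 0.136), (-0.02, 0.137), (-0.019, 0.137), (-0.027, 0.134)]
199 [(-0.029, 0.131), (-0.024, 0.133), (-0.023, 0.133), (-0.023, 0.133), (-0.021, 0.134), (-0.028, 0.13)]
200 [(-0.027, 0.128), (-0.018, 0.133), (-0.02, 0.132), (-0.019, 0.132), (-0.027, 0.128), (-0.025, 0.129)]
201 [(-0.027, 0.126), (-0.025, 0.127), (-0.016, 0.131), (-0.018, 0.13), (-0.021, 0.128), (-0.027, 0.125)]
202 [(-0.026, 0.123), (-0.022, 0.125), (-0
[... 1684 characters left out ...]
), (-0.061, 0.059), (-0.058, 0.06), (-0.06, 0.059), (-0.058, 0.06)]
219 [(-0.06, 0.057), (-0.056, 0.059), (-0.061, 0.056), (-0.057, 0.058), (-0.056, 0.058), (-0.057, 0.058)]
220 [(-0.058, 0.055), (-0.06, 0.053), (-0.056, 0.056), (-0.056, 0.056), (-0.057, 0.055), (-0.058, 0.054)]
221 [(-0.059, 0.051), (-0.058, 0.051), (-0.061, 0.05), (-0.061, 0.05), (-0.053, 0.054), (-0.059, 0.051)]
222 [(-0.057, 0.05), (-0.06, 0.048), (-0.059, 0.048), (-0.055, 0.05), (-0.058, 0.048), (-0.056, 0.049)]
223 [(-0.058, 0.046), (-0.059, 0.045), (-0.059, 0.045), (-0.057, 0.046), (-0.056, 0.046), (-0.057, 0.046)]
224 [(-0.057, 0.043), (-0.06, 0.041), (-0.058, 0.042), (-0.059, 0.042), (-0.061, 0.04), (-0.059, 0.041)]
```

View pics/as2.png

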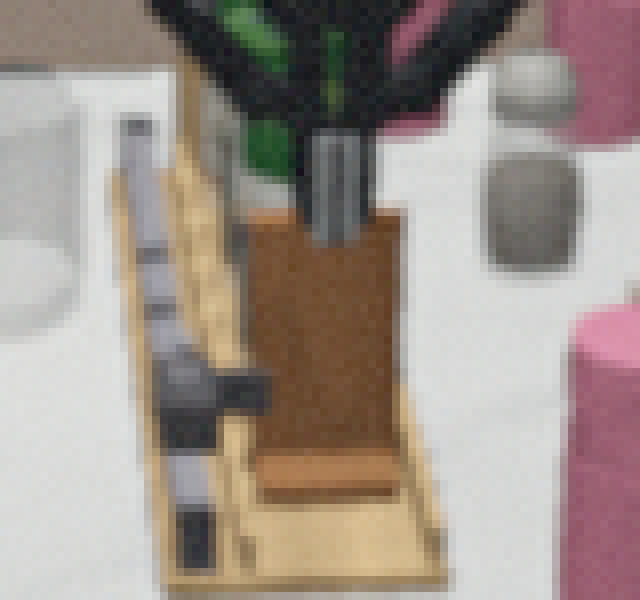

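```bash
python3 - <<'E'
from h import *
w=dict(np.load('awrist.npz'));ey=np.array([-.2773,.9608,0]);ex=np.array([.9608,.2773,0])
for u in(180,195,207,218,230):
 for v in range(228,330,10):
  p=pt(w,220+u/2.1,120+v/2.1);print((u,v),'ex',round(p@ex,4),'ey',round(p@ey,4),'z',round(p[2],4))
E
```

```text
(180, 228) ex 0.5721 ey -0.0576 z 0.0265
(180, 238) ex 0.5759 ey -0.0225 z 0.1208
(180, 248) ex 0.5761 ey -0.0226 z 0.126
(180, 258) ex 0.5764 ey -0.0222 z 0.132
(180, 268) ex 0.5766 ey -0.0217 z 0.1377
(180, 278) ex 0.5767 ey -0.0218 z 0.1418
(180, 288) ex 0.5768 ey -0.0224 z 0.1448
(180, 298) ex 0.577 ey -0.0222 z 0.149
(180, 308) ex 0.5771 ey -0.0225 z 0.152
(180, 318) ex 0.5773 ey -0.0212 z 0.1579
(180, 328) ex 0.5774 ey -0.0217 z 0.1602
(195, 228) ex 0.5775 ey -0.0575 z 0.0268
(195, 238) ex 0.5792 ey -0.0227 z 0.1203
(195, 248) ex 0.5793 ey -0.0223 z 0.1268
(195, 258) ex 0.5793 ey -0.0226 z 0.1311
(195, 268) ex 0.5794 ey -0.0223 z 0.1364
(195, 278) ex 0.5795 ey -0.0225 z 0.1403
(195, 288) ex 0.5796 ey -0.0223 z 0.1449
(195, 298) ex 0.5796 ey -0.0222 z 0.1491
(195, 308) ex 0.5797 ey -0.0224 z 0.1522
(195, 318) ex 0.5797 ey -0.0241 z 0.1527
(195, 328) ex 0.5797 ey -0.026 z 0.1527
(207, 228) ex 0.5819 ey -0.0577 z 0.0263
(207, 238) ex 0.5818 ey -0.0227 z 0.1205
(207, 248) ex 0.5818 ey -0.0224 z 0.1264
(207, 258) ex 0.5818 ey -0.0221 z 0.1322
(207, 268) ex 0.5817 ey -0.0221 z 0.1369
[... 441 characters left out ...]
0.1372
(218, 278) ex 0.5838 ey -0.0226 z 0.1401
(218, 288) ex 0.5837 ey -0.0225 z 0.1445
(218, 298) ex 0.5837 ey -0.0225 z 0.1483
(218, 308) ex 0.5836 ey -0.0218 z 0.1535
(218, 318) ex 0.5836 ey -0.0234 z 0.154
(218, 328) ex 0.5836 ey -0.0256 z 0.1534
(230, 228) ex 0.5902 ey -0.0572 z 0.0275
(230, 238) ex 0.5867 ey -0.0226 z 0.1206
(230, 248) ex 0.5865 ey -0.0222 z 0.127
(230, 258) ex 0.5864 ey -0.0223 z 0.1319
(230, 268) ex 0.5862 ey -0.0223 z 0.1364
(230, 278) ex 0.5861 ey -0.0225 z 0.1404
(230, 288) ex 0.5859 ey -0.0221 z 0.1453
(230, 298) ex 0.5858 ey -0.0226 z 0.1483
(230, 308) ex 0.5857 ey -0.0226 z 0.152
(230, 318) ex 0.5855 ey -0.0212 z 0.1579
(230, 328) ex 0.5853 ey -0.0206 z 0.1621
```

play_rows(claw=[255,255,255,255,255,255,255,255,255,255,255,255], travel=[[0.008,0,0],[0.018,0,0],[0.025,0,0],[0.025,0,0.004],[0.025,0,0.008],[0.025,0,0.012],[0.025,0,0.016],[0.025,0,0.02],[0.025,0,0.025],[0.025,0,0.03],[0.025,0,0.03],[0.025,0,0.03]], dr=[[0,0,0],[0,0,0],[0,0,0],[0,0,0],[0,0,0],[0,0,0],[0,0,0],[0,0,0],[0,0,0],[0,0,0],[0,0,0],[0,0,0]])

```text
time: 4.55
eef_pos: [0.5745, 0.1012, 0.0593]
tcp_rot: [0.425, 0.565, -0.425, 0.565]
contact_force: [-0.3, 3.6, 0.7]
opening: 0.001
```

```bash
python3 st.py b wrist side
```

```text
4.55 [0.5745 0.1012 0.0593] ey -0.0621 ex 0.58 F ey,ex,z 3.58 0.7 0.72
```

View pics/bwristc.png

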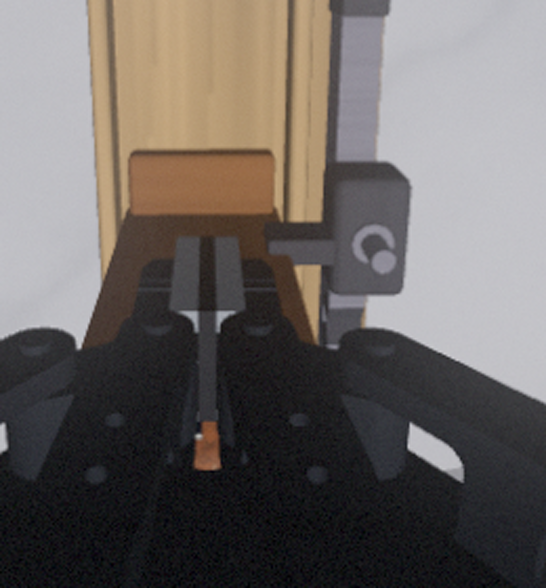

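View pics/bsidec.png

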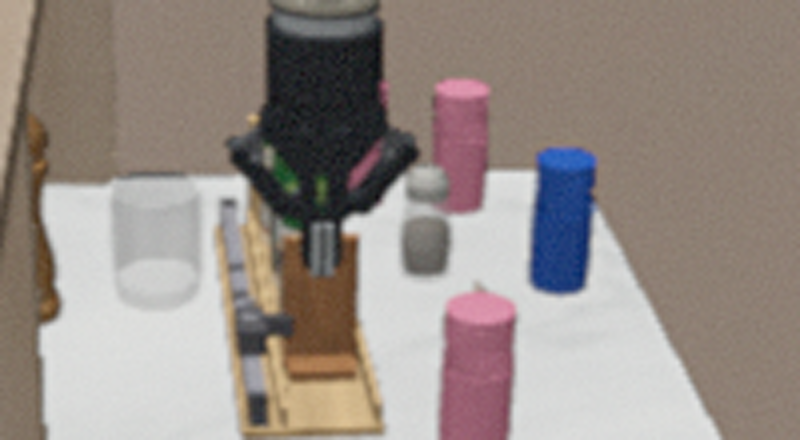

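```bash
python3 - <<'E'
from h import *
w=dict(np.load('bwrist.npz'));ey=np.array([-.2773,.9608,0])
for u,v,z in[(381,262,.071)]:
  print(atz(w,220+u/2.1,120+v/2.1,z)@ey, pt(w,220+u/2.1,120+v/2.1)@ey,pt(w,220+u/2.1,120+v/2.1))
for v in(150,): p=atz(w,220+200/2.1,120+v/2.1,.022);print('foot',p@ey)
E
```

```text
-0.0685260749177985 -0.06936468104567751 [0.62181441 0.10726942 0.06915306]
foot -0.05179495816770624
```

play_rows(claw=[255,255,255,255,255,255,255,255,255,255,255,255,255,255,255,255,255,255], travel=[[0,0,0.004],[0,0,0.008],[0,0,0.012],[0,0,0.016],[0,0,0.02],[0,0,0.024],[0,0,0.028],[0,0,0.032],[0,0,0.036],[0,0,0.04],[0,0,0.044],[0,0,0.048],[0,0,0.052],[0,0,0.056],[0,0,0.06],[0,0,0.064],[0,0,0.064],[0,0,0.064]], dr=[[0,0,0],[0,0,0],[0,0,0],[0,0,0],[0,0,0],[0,0,0],[0,0,0],[0,0,0],[0,0,0],[0,0,0],[0,0,0],[0,0,0],[0,0,0],[0,0,0],[0,0,0],[0,0,0],[0,0,0],[0,0,0]])

```text
time: 6.45
eef_pos: [0.5921, 0.0403, 0.0594]
tcp_rot: [0.426, 0.565, -0.425, 0.565]
contact_force: [0.9, 4.4, 0.1]
opening: 0.0
```

```bash
python3 st.py c wrist side
```

```text
6.45 [0.5921 0.0403 0.0594] ey -0.1254 ex 0.5801 F ey,ex,z 3.99 2.11 0.1
```

View pics/cwristc.png

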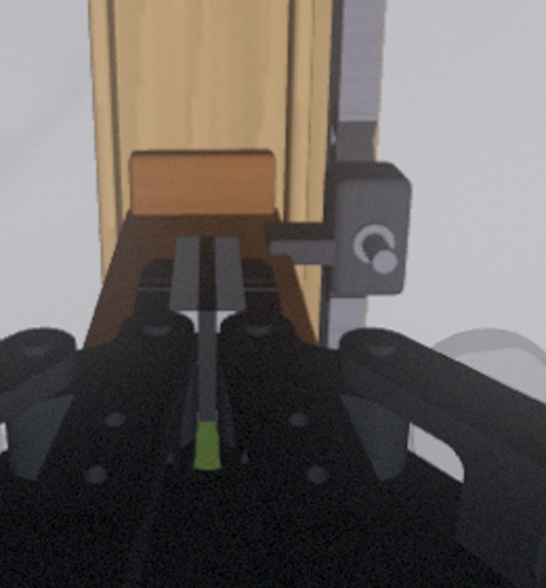

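View pics/csidec.png

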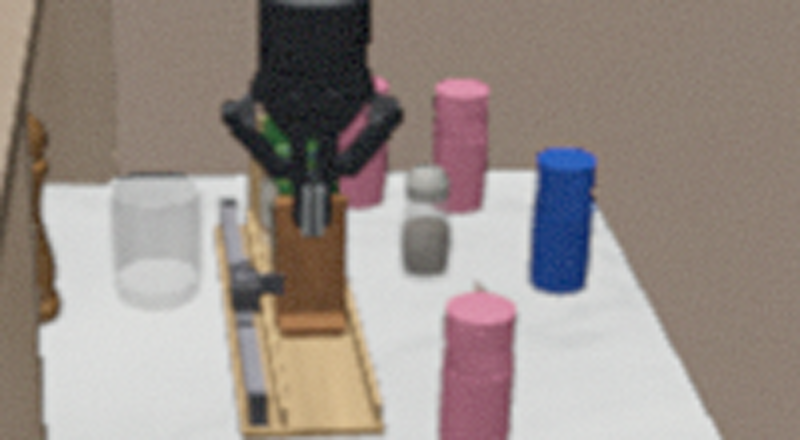

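play_rows(claw=[255,255,255,255,255,255,255,255,255], travel=[[0,0,0.003],[0,0,0.006],[0,0,0.009],[0,0,0.012],[0,0,0.015],[0,0,0.018],[0,0,0.02],[0,0,0.021],[0,0,0.021]], dr=[[0,0,0],[0,0,0],[0,0,0],[0,0,0],[0,0,0],[0,0,0],[0,0,0],[0,0,0],[0,0,0]])

```text
time: 7.45
eef_pos: [0.5981, 0.0198, 0.0594]
tcp_rot: [0.426, 0.565, -0.425, 0.565]
contact_force: [-0.2, 2.5, -0.0]
opening: 0.004
```

```bash
python3 st.py d wrist side
```

```text
7.45 [0.5981 0.0198 0.0594] ey -0.1468 ex 0.5802 F ey,ex,z 2.43 0.53 -0.01
```

View pics/dwristc.png

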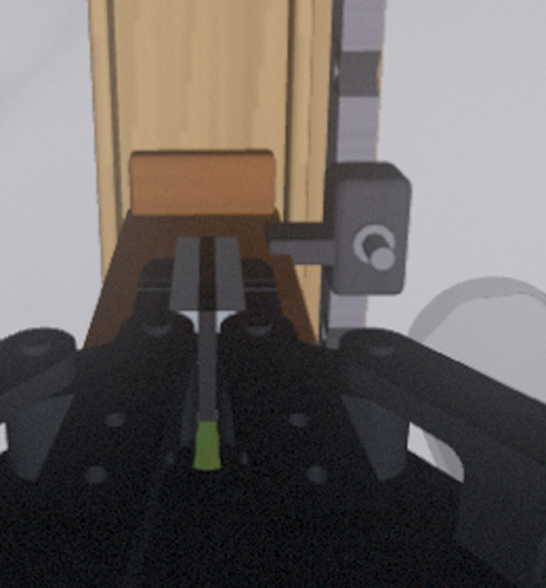

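```bash
cat > pin.py <<'E'
from h import *
import sys
w=dict(np.load(sys.argv[1]+'wrist.npz'))
c=w['img'][135:265,360:430,::-1]; cv2.imwrite(f'pics/{sys.argv[1]}p.png',cv2.resize(c,None,fx=4.5,fy=4.5,interpolation=cv2.INTER_CUBIC))
E
python3 pin.py d; python3 pin.py c; python3 - <<'E'
import cv2,numpy as np
cv2.imwrite('pics/cdp.png',np.hstack([cv2.imread('pics/cp.png'),cv2.imread('pics/dp.png')]))
E
```

```text
(no output)
```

View pics/cdp.png

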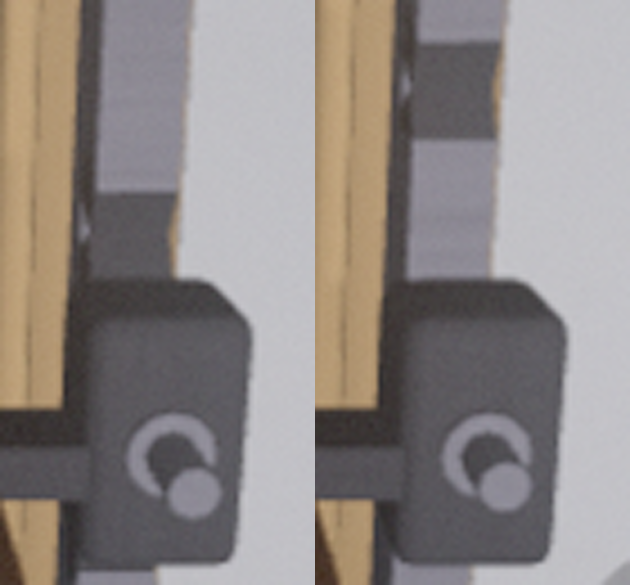

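play_rows(claw=[255,255,255,255], travel=[[0,0,0.001],[0,0,0.002],[0,0,0.002],[0,0,0.002]], dr=[[0,0,0],[0,0,0],[0,0,0],[0,0,0]])

```text
time: 7.95
eef_pos: [0.5987, 0.0174, 0.0594]
tcp_rot: [0.426, 0.565, -0.425, 0.565]
contact_force: [0.8, 3.0, -1.3]
opening: -0.002
```

```bash
python3 st.py e wrist; python3 pin.py e; python3 - <<'E'
import cv2,numpy as np
cv2.imwrite('pics/dep.png',np.hstack([cv2.imread('pics/dp.png'),cv2.imread('pics/ep.png')]))
E
```

```text
7.95 [0.5987 0.0174 0.0594] ey -0.1493 ex 0.5801 F ey,ex,z 2.62 1.61 -1.27
```

View pics/dep.png

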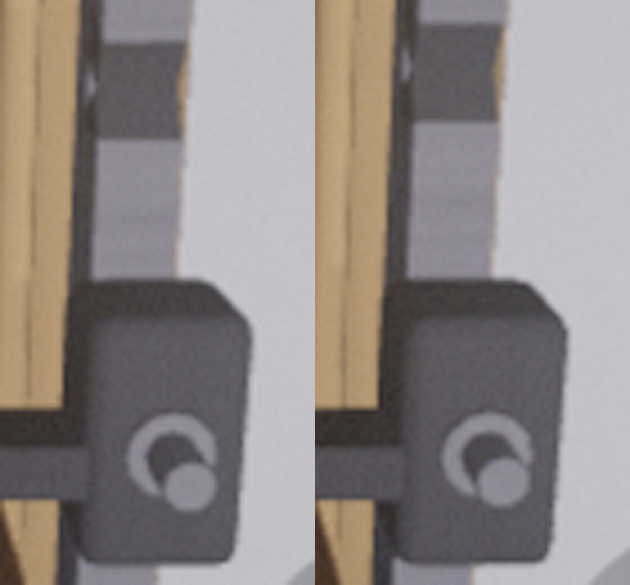

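```bash
python3 - <<'E'
from h import *
ey=np.array([-.2773,.9608,0])
for t,n,dv in(('d',(42,138),0),('e',(23,121),0)):
  w=dict(np.load(t+'wrist.npz')); g=lambda u,v,z:atz(w,360+u/4.5,135+v/4.5,z)@ey
  P=pt(w,360+110/4.5,135+400/4.5); top=pt(w,360+(190 if t=='d' else 187)/4.5,135+(485)/4.5)
  r=g(172,455,P[2]); a,b=g(140,n[0],.03),g(140,n[1],.03); print(t,'carr z',P[2],'pintop',top,'ring',r,'notch',a,b,'diff',(a+b)/2-r, 'pin top ey', top@ey)
E
```

```text
d carr z 0.05350359706864616 pintop [0.64647358 0.02619925 0.06672162] ring -0.1556757813518608 notch -0.10404262868464914 -0.11751590967525162 diff 0.04489651217191043 pin top ey -0.1540948822555158
e carr z 0.05349532433033358 pintop [0.64691864 0.02351668 0.06630519] ring -0.1582029460670732 notch -0.10395648415658454 -0.11762411764746411 diff 0.04741264516504887 pin top ey -0.1567957154478625
```

play_rows(claw=[255,255,255,255,255,255,255,255,255,255], travel=[[0,0,-0.003],[0,0,-0.006],[0,0,-0.01],[0,0,-0.014],[0,0,-0.02],[0,0,-0.028],[0,0,-0.036],[0,0,-0.04],[0,0,-0.04],[0,0,-0.04]], dr=[[0,0,0],[0,0,0],[0,0,0],[0,0,0],[0,0,0],[0,0,0],[0,0,0],[0,0,0],[0,0,0],[0,0,0]])

```text
time: 9.0
eef_pos: [0.5877, 0.056, 0.0595]
tcp_rot: [0.426, 0.565, -0.425, 0.565]
contact_force: [-0.4, 0.4, 0.0]
opening: -0.003
```

```bash
python3 st.py f wrist side
```

```text
9.0 [0.5877 0.056  0.0595] ey -0.1092 ex 0.5802 F ey,ex,z 0.48 -0.27 0.0
```

View pics/fwristc.png

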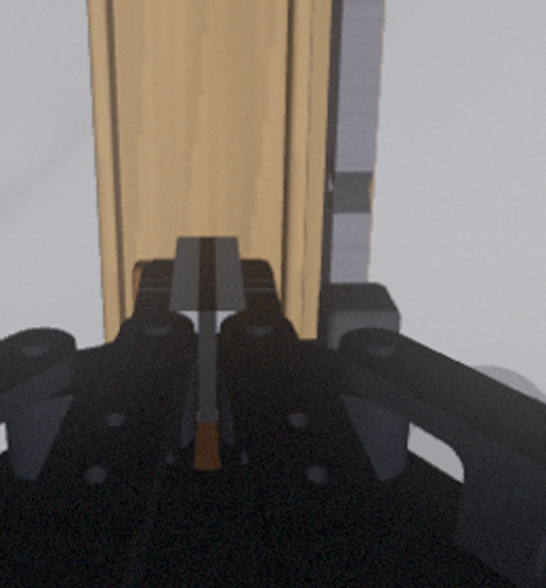

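View pics/fsidec.png

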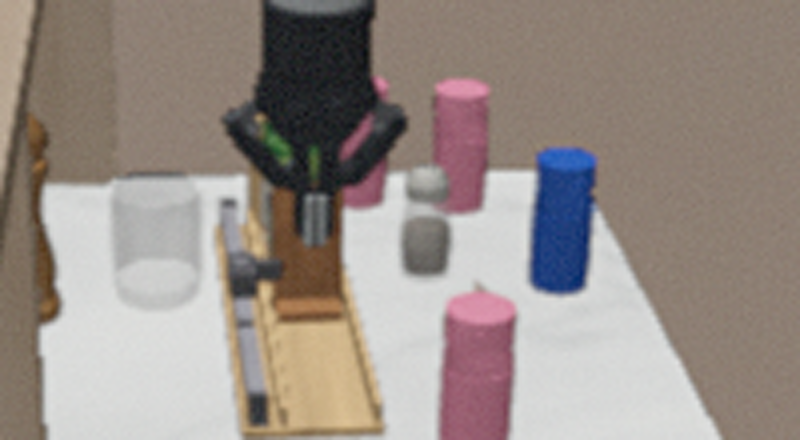

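Clear of the stop. I'll rise and back off for an open view (up 0.14 m, back 0.06 m).

play_rows(claw=[255,255,255,255,255,255,255,255,255,255,255,255,255], travel=[[-0.01,0,-0.005],[-0.03,0,-0.012],[-0.05,0,-0.02],[-0.07,0,-0.03],[-0.09,0,-0.05],[-0.11,0,-0.07],[-0.13,0,-0.09],[-0.14,0,-0.11],[-0.14,0,-0.13],[-0.14,0,-0.145],[-0.14,0,-0.15],[-0.14,0,-0.15],[-0.14,0,-0.15]], dr=[[0,0,0],[0,0,0],[0,0,0],[0,0,0],[0,0,0],[0,0,0],[0,0,0],[0,0,0],[0,0,0],[0,0,0],[0,0,0],[0,0,0],[0,0,0]])

```text
time: 10.4
eef_pos: [0.5464, 0.1993, 0.1991]
tcp_rot: [0.426, 0.565, -0.426, 0.565]
contact_force: [0.7, -0.8, -0.2]
opening: -0.001
```

```bash
python3 st.py g top side wrist
```

```text
10.4 [0.5464 0.1993 0.1991] ey 0.04 ex 0.5802 F ey,ex,z -0.96 0.4 -0.15
```

View pics/gtopc.png

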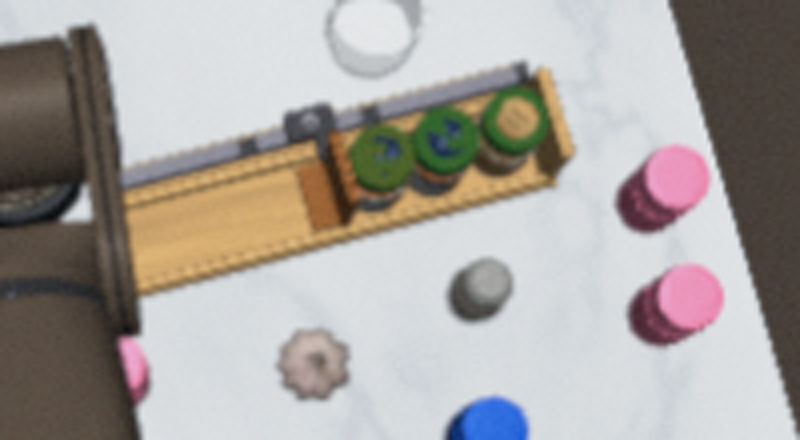

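View pics/gsidec.png

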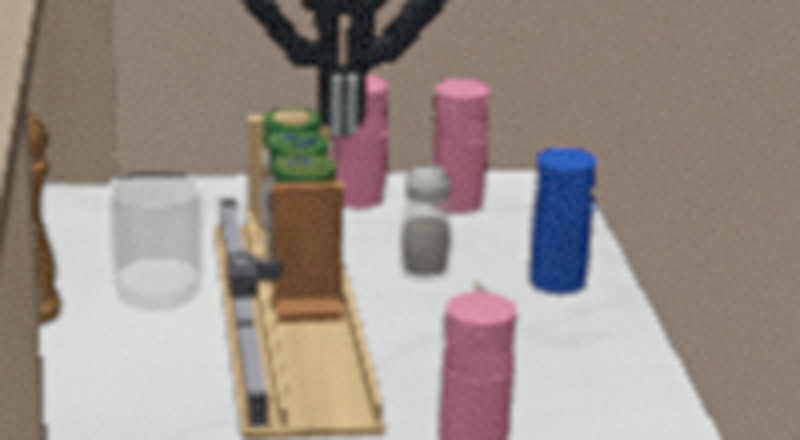

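```bash
python3 - <<'E'
from h import *
ey=np.array([-.2773,.9608,0]);d=dict(np.load('gtop.npz'));g=lambda u,v,z:atz(d,280+u/4,150+v/4,z)@ey
c=d['img'][165:200,330:385,::-1]; cv2.imwrite('pics/gt2.png',cv2.resize(c,None,fx=14,fy=14,interpolation=cv2.INTER_CUBIC))
print('pin',g(308,121,.067),'mid',(g(249,146,.03)+g(372,113,.03))/2,g(249,146,.03),g(372,113,.03))
for u,v in[(382,158),(445,140),(515,118)]: print(pt(d,280+u/4,150+v/4).round(3))
w=dict(np.load('gwrist.npz'));c=w['img'][150:320,270:420,::-1]; cv2.imwrite('pics/gw2.png',cv2.resize(c,None,fx=3.5,fy=3.5,interpolation=cv2.INTER_CUBIC))
E
```

```text
pin -0.1543161795171902 mid -0.15846929288487768 -0.11214126938049282 -0.20479731638926255
[ 0.604 -0.024  0.117]
[ 0.617 -0.067  0.116]
[ 0.633 -0.115  0.117]
```

View pics/gt2.png

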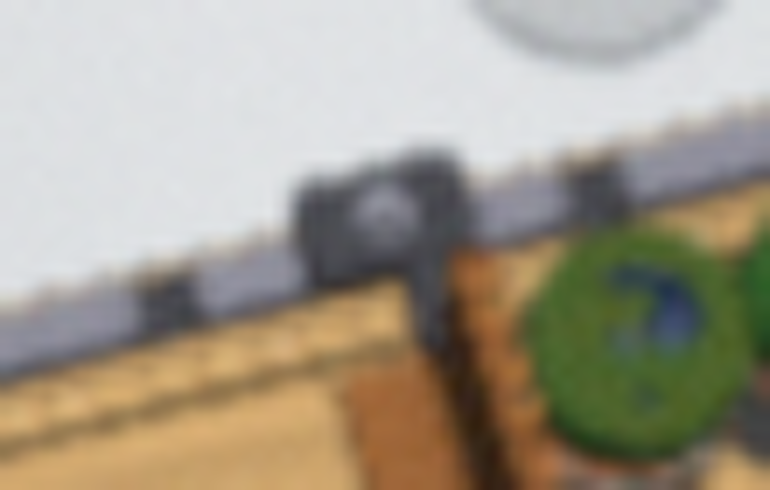

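View pics/gw2.png

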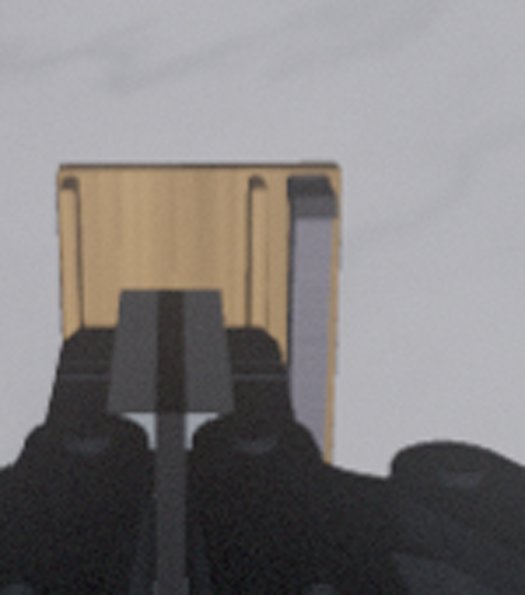

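```bash
python3 - <<'E'
from h import *
ey=np.array([-.2773,.9608,0]);d=dict(np.load('gtop.npz'));g=lambda u,v,z:atz(d,330+(u+.5)/14-.5,165+(v+.5)/14-.5,z)@ey
for z in(.054,.067): print('pin',g(385,215,z))
a,b=g(168,300,.03),g(600,190,.03);print(a,b,(a+b)/2)
d0=dict(np.load('top0.npz'));c=d0['img'][180:205,305:345,::-1]; cv2.imwrite('pics/t02.png',cv2.resize(c,None,fx=14,fy=14,interpolation=cv2.INTER_CUBIC))
E
```

```text
pin -0.15610441046289703
pin -0.15468985799301918
-0.11055849057235344 -0.20321007006520844 -0.15688428031878093
```

View pics/t02.png

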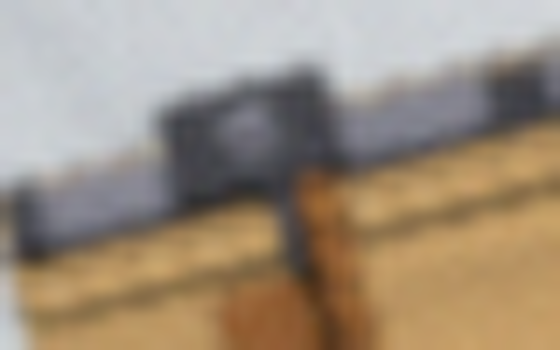

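play_rows(claw=[255,255,255,255,255,255,255,255,255], travel=[[0,0,0.01],[0,0,0.03],[0,0,0.05],[0,0,0.07],[0,0,0.09],[0,0,0.11],[0,0,0.12],[0,0,0.12],[0,0,0.12]], dr=[[0,0,0],[0,0,0],[0,0,0],[0,0,0],[0,0,0],[0,0,0],[0,0,0],[0,0,0],[0,0,0]])

```text
time: 11.45
eef_pos: [0.5794, 0.0837, 0.1991]
tcp_rot: [0.426, 0.564, -0.426, 0.564]
contact_force: [0.2, 0.4, 0.7]
opening: 0.001
```

```bash
python3 st.py i wrist; python3 - <<'E'
from h import *
w=dict(np.load('iwrist.npz'));c=w['img'][150:290,320:420,::-1]; cv2.imwrite('pics/iw2.png',cv2.resize(c,None,fx=4.2,fy=4.2,interpolation=cv2.INTER_CUBIC))
E
```

```text
11.45 [0.5794 0.0837 0.1991] ey -0.0803 ex 0.5799 F ey,ex,z 0.27 0.33 0.73
```

View pics/iw2.png

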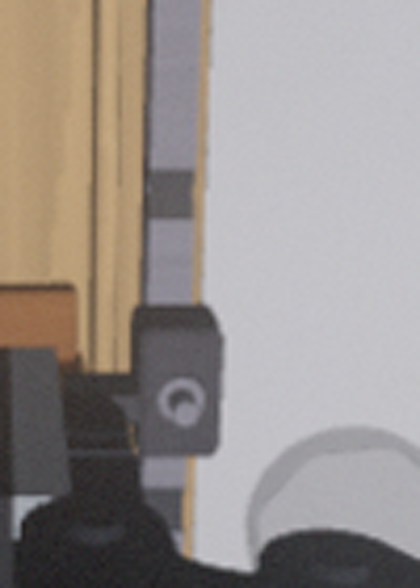

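```bash
python3 - <<'E'
from h import *
ey=np.array([-.2773,.9608,0]);w=dict(np.load('iwrist.npz'));q=lambda u,v:(320+(u+.5)/4.2-.5,150+(v+.5)/4.2-.5)
p=pt(w,*q(185,411));print('pin top depth',p,p@ey, 'carr z',pt(w,*q(170,350))[2])
print('pin @.067',atz(w,*q(185,411),.067)@ey)
a,b=atz(w,*q(170,171),.03)@ey,atz(w,*q(170,218),.03)@ey;print('n1',a,b,(a+b)/2,'n2 exp',(a+b)/2-.046)
print('n3 start',atz(w,*q(160,488),.03)@ey,'exp n3 start',(a+b)/2-.092+.007)
E
```

```text
pin top depth [0.64654917 0.02468897 0.06577932] -0.15556692779702586 carr z 0.053998693428370825
pin @.067 -0.15500142059201424
n1 -0.10429212162013207 -0.11704429572092523 -0.11066820867052865 n2 exp -0.15666820867052866
n3 start -0.19541832945257395 exp n3 start -0.19566820867052864
```

```bash
python3 - <<'E'
from h import *
ey=np.array([-.2773,.9608,0]);ex=np.array([.9608,.2773,0])
def heights(f,u0,v0,c0):
  w=dict(np.load(f)); 
  P=[];C=[]
  for dv in range(-1,2):
   for du in range(-1,2):
    P.append(pt(w,round(u0)+du,round(v0)+dv)); C.append(pt(w,round(c0[0])+du*2,round(c0[1])+dv*2))
  print(f,'pin z',np.sort([p[2] for p in P]).round(4),'carr',np.median([c[2] for c in C]).round(4))
heights('w1.npz',270+418/4.2,165+337/4.2,(270+400/4.2,165+280/4.2))
heights('iwrist.npz',320+186/4.2,150+411/4.2,(320+175/4.2,150+358/4.2))
for t,u,v in(('bwrist',220+381/2.1,120+262/2.1),('cwrist',360+193/4.5,135+493/4.5),('dwrist',360+190/4.5,135+487/4.5),('ewrist',360+187/4.5,135+481/4.5)):
  heights(t+'.npz',u,v,(360+150/4.5,135+380/4.5))
# compare: carriage vs notch1 in world using carriage outer/top edge
a=cv2.imread('pics/w1.png')[235:275,345:395-10]; 
w1=cv2.imread('pics/w1.png')[215:265,350:390]; i=cv2.imread('pics/iwrist.png')[220:270,345:385]
cv2.imwrite('pics/cmp.png',cv2.resize(np.hstack([w1,i]),None,fx=9,fy=9,interpolation=cv2.INTER_CUBIC))
E
```

```text
w1.npz pin z [0.0679 0.0686 0.0686 0.0687 0.0688 0.0689 0.069  0.0696 0.0702] carr 0.0554
iwrist.npz pin z [0.0646 0.0654 0.0655 0.0656 0.0659 0.066  0.066  0.0663 0.3728] carr 0.0546
bwrist.npz pin z [0.0682 0.0687 0.0689 0.0691 0.0692 0.0692 0.0693 0.0699 0.0699] carr 0.0548
cwrist.npz pin z [0.0682 0.0683 0.0684 0.0688 0.069  0.0692 0.0692 0.0693 0.0697] carr 0.0553
dwrist.npz pin z [0.066  0.0664 0.0667 0.0668 0.0668 0.0674 0.0675 0.0676 0.0677] carr 0.0546
ewrist.npz pin z [0.0649 0.065  0.0654 0.0657 0.0658 0.0659 0.0661 0.0663 0.0671] carr 0.0549
```

View pics/cmp.png

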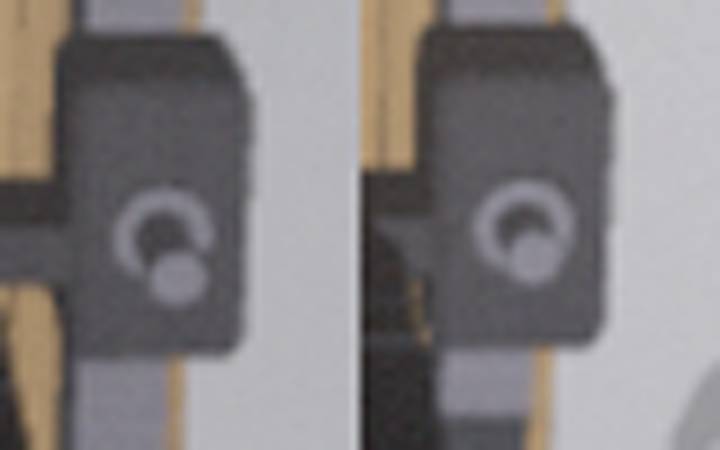

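```bash
python3 -c "
from plant import ctrl
print(ctrl.sign_off())"
```

```text
the job is handed in; nothing more can be done
None
```

I pushed the stop with the shut fingertips on its outer face, past the first notch and into the middle one. I then backed off, raised the tool clear and handed the job in at about 11.5 s; it gave no verdict.

**Stop position:** In the last pictures the pin stands 0 to 2 mm short of the middle notch's centre, depending on the view (limit 3 mm).

**Pin:** It has dropped about 3.1 mm by depth, and it stayed down after I let go. The full drop is 3.4 mm and 2.5 mm is required, so the margin is small compared with the camera error.

**Jars and other things:** In the top and side pictures all three jars stand upright between the stop and the end plate. The salt, garlic and tumbler look unmoved. I did not check the mug again, but the arm only passed well above it.

**Forces:** The push read about 4 N or less each time I checked between moves. I did not see the peak inside a move, such as when leaving the first notch. The reading after letting go was about zero.

**Disagreement:** The visible fingertips ended about 30 mm higher than the reported tool point. I placed the push height by the cameras instead, with the tips at about 90 mm and the tool point at 59 mm, which was safe by either reading.

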